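# Press-test alarm push-button stations and set aside the stiff one

## Task

Check the three returned alarm push-button stations on the mat: push every key straight in until it clicks and stays in, feeling how hard it goes and without forcing it against its stop. When all three have clicked, take the one whose key went in much stiffer than the other two and lay it flat, key upward, in the rejects tray without dropping it. Leave the two good stations on the mat with their keys in, and leave everything else where it is.

Things in the scene. Friction and masses are not known exactly. Their poses are not given: they have to be found in the camera images.
- unit_a: one of three outwardly identical alarm push-button stations, in any order; two have normal springs, one a stiff one: only feel tells. Light grey box 92 (its x) x 40 (its y) x 30 mm tall, 0.1 to 0.16 kg, loose on the mat, key upward; origin: centre of its underside. On its top the key, 14 mm from the middle towards +x, in a steel bezel ring 31 mm across, 2.5 mm high; a flat brass reset lock 24 mm towards -x
- cap_a: round black key of unit_a, 22 mm across; its point lies on the key's axis, 9 mm below the face you press (30 mm above the box's underside when out). Pushed straight down: force peaks 1 to 2 mm in (about 3.5 N normal, 10 N stiff), then falls; at 3.4 mm it clicks, jumps in to its rigid stop at about 5.2 mm and stays there. Short of the click it springs back out. Over 18 N, soon reached on the stop, cracks it
- key_a (a joint): travel of that key in m: 0 out; clicked in and resting on its stop about 0.0052, or some 0.0004 less with the stiff spring, whose thicker wire goes solid sooner (the reading is too noisy to tell them apart or to tell a click by)
- unit_b: one of three outwardly identical alarm push-button stations, in any order; two have normal springs, one a stiff one: only feel tells. Light grey box 92 (its x) x 40 (its y) x 30 mm tall, 0.1 to 0.16 kg, loose on the mat, key upward; origin: centre of its underside. On its top the key, 14 mm from the middle towards +x, in a steel bezel ring 31 mm across, 2.5 mm high; a flat brass reset lock 24 mm towards -x
- cap_b: round black key of unit_b, 22 mm across; its point lies on the key's axis, 9 mm below the face you press (30 mm above the box's underside when out). Pushed straight down: force peaks 1 to 2 mm in (about 3.5 N normal, 10 N stiff), then falls; at 3.4 mm it clicks, jumps in to its rigid stop at about 5.2 mm and stays there. Short of the click it springs back out. Over 18 N, soon reached on the stop, cracks it
- key_b (a joint): travel of that key in m: 0 out; clicked in and resting on its stop about 0.0052, or some 0.0004 less with the stiff spring, whose thicker wire goes solid sooner (the reading is too noisy to tell them apart or to tell a click by)
- unit_c: one of three outwardly identical alarm push-button stations, in any order; two have normal springs, one a stiff one: only feel tells. Light grey box 92 (its x) x 40 (its y) x 30 mm tall, 0.1 to 0.16 kg, loose on the mat, key upward; origin: centre of its underside. On its top the key, 14 mm from the middle towards +x, in a steel bezel ring 31 mm across, 2.5 mm high; a flat brass reset lock 24 mm towards -x
- cap_c: round black key of unit_c, 22 mm across; its point lies on the key's axis, 9 mm below the face you press (30 mm above the box's underside when out). Pushed straight down: force peaks 1 to 2 mm in (about 3.5 N normal, 10 N stiff), then falls; at 3.4 mm it clicks, jumps in to its rigid stop at about 5.2 mm and stays there. Short of the click it springs back out. Over 18 N, soon reached on the stop, cracks it
- key_c (a joint): travel of that key in m: 0 out; clicked in and resting on its stop about 0.0052, or some 0.0004 less with the stiff spring, whose thicker wire goes solid sooner (the reading is too noisy to tell them apart or to tell a click by)
- mat: dark rubber inspection mat fixed to the counter, 170 (its x) x 400 (its y) x 4 mm thick; origin: centre of its underside. The three stations and the blank box lie on it in a row along its y, about 100 mm apart
- blank: junction box among the stations: the same 92 x 40 x 30 mm housing but a plain top with no key and no lock; loose on the mat, to be left alone; origin: centre of its underside
- tray: empty rejects tray, an open grey plastic box fixed to the counter beside the mat, on its left or right: outside 210 (its x) x 150 (its y) x 45 mm tall, walls and floor 4 mm thick; origin: centre of its underside
- parcel: kraft-paper parcel 200 x 140 x 60 mm, 1.6 kg, on the other side of the mat from the tray; to be left alone; origin: centre of its underside
- tape_roll: roll of packing tape, a ring 90 mm across and 48 mm tall lying flat beyond the mat; to be left alone; origin: centre of its underside
- marker: marker pen 128 mm long, 18 mm thick, lying beyond the mat; to be left alone; origin: on its underside near mid-length
- knife: closed safety knife 115 x 32 x 14 mm lying beyond the mat; to be left alone; origin: centre of its underside
Not all that is in view belongs to the job. What is shaped like the unit_b but brown or turquoise is not meant.

How it is judged (in metres and radians):
On the way:
1. all three keys have clicked and stay in, with the three stations still on the mat (value of joint each of key_a, key_b, key_c above 0.0041 m and x of unit_a in the frame of mat between -0.085 and 0.085 m and y of unit_a in the frame of mat between -0.2 and 0.2 m and z of each of unit_a, unit_b, unit_c in the frame of mat below 0.012 m and angle between each of unit_a, unit_b, unit_c's own z axis and vertical below 0.12 rad and x of unit_b in the frame of mat between -0.085 and 0.085 m and y of unit_b in the frame of mat between -0.2 and 0.2 m and x of unit_c in the frame of mat between -0.085 and 0.085 m and y of unit_c in the frame of mat between -0.2 and 0.2 m), for 0.2 s.
At the end, for the whole second after the job is handed in: All three keys stay clicked in (over 4.1 mm). The stiff station lies at rest flat on the tray's floor, key upward (within 0.12 rad), inside its walls; the two normal ones lie flat and at rest, centres on the mat; nothing else has shifted over 25 mm (value of joint each of key_a, key_b, key_c above 0.0041 m and linear speed of each of unit_a, unit_b, unit_c below 0.02 m/s and ((value of joint key_a below 0.005 m and (x of unit_a in the frame of tray between -0.1 and 0.1 m and y of unit_a in the frame of tray between -0.07 and 0.07 m and z of unit_a in the frame of tray between 0 and 0.01 m and angle between unit_a's own z axis and vertical below 0.12 rad)) or (value of joint key_a above 0.005 m and (x of unit_a in the frame of mat between -0.085 and 0.085 m and y of unit_a in the frame of mat between -0.2 and 0.2 m and z of unit_a in the frame of mat below 0.012 m and angle between unit_a's own z axis and vertical below 0.12 rad))) and ((value of joint key_b below 0.005 m and (x of unit_b in the frame of tray between -0.1 and 0.1 m and y of unit_b in the frame of tray between -0.07 and 0.07 m and z of unit_b in the frame of tray between 0 and 0.01 m and angle between unit_b's own z axis and vertical below 0.12 rad)) or (value of joint key_b above 0.005 m and (x of unit_b in the frame of mat between -0.085 and 0.085 m and y of unit_b in the frame of mat between -0.2 and 0.2 m and z of unit_b in the frame of mat below 0.012 m and angle between unit_b's own z axis and vertical below 0.12 rad))) and ((value of joint key_c below 0.005 m and (x of unit_c in the frame of tray between -0.1 and 0.1 m and y of unit_c in the frame of tray between -0.07 and 0.07 m and z of unit_c in the frame of tray between 0 and 0.01 m and angle between unit_c's own z axis and vertical below 0.12 rad)) or (value of joint key_c above 0.005 m and (x of unit_c in the frame of mat between -0.085 and 0.085 m and y of unit_c in the frame of mat between -0.2 and 0.2 m and z of unit_c in the frame of mat below 0.012 m and angle between unit_c's own z axis and vertical below 0.12 rad)))); the robot touches nothing.
It fails at once if a key is pushed with more than 18 N (contact force between anything else and cap_a above 18 N or contact force between anything else and cap_b above 18 N or contact force between anything else and cap_c above 18 N).
It fails at once if a station is dropped (falls free faster than 0.6 m/s, a drop of about 18 mm) ((linear speed of unit_a above 0.6 m/s and contact force between anything else and unit_a below 0.05 N) or (linear speed of unit_b above 0.6 m/s and contact force between anything else and unit_b below 0.05 N) or (linear speed of unit_c above 0.6 m/s and contact force between anything else and unit_c below 0.05 N)).
It fails at once if the blank box, parcel, tape roll, marker or knife is shifted by more than 25 mm (distance of any of blank, parcel, tape_roll, marker, knife from where it was at the start of the episode above 0.025 m).
It also fails if it takes over 62 s, if anything falls off the work surface, if the arm or the gripper's body presses on something with over 40 N, if the wrist force passes 120 N, or if a joint passes its speed limit or range.

## Robot

A 6-joint arm with a two-finger parallel gripper is mounted at the origin on the work surface. World frame = base frame: x ahead of the robot, y to its left, z up, the work surface at z = 0. Lengths are in mm, angles in degrees, forces in N, time in s.
With the tool pointing down it reaches from about 300 to 850 mm from the base axis. Payload 4.2 kg.
Tool frame: the origin (TCP) lies at the very end of the fingers, on their centre line; the grasp point (between the pads) lies 19 mm behind it; z points along the fingers, y is the line along which they close (so a half turn about z gives the same grasp; the last joint's range is limited). The gripper opens to 91 mm and grips with 3 to 60 N. Pads are 32 mm wide; open, the fingers measure 118 mm over their backs; the gripper's body (76 mm by 178 mm) begins 60 mm behind the grasp point.
Start: joints at [-66.119, 18.312, 89.639, -0, 72.044, -1.146], TCP at [243.254, -521.028, 213.976] pointing down, gripper open.
Joint ranges: [-177.97, 177.97], [-48.28, 115.42], [12.27, 149.76], [-77.06, 257.06], [2.81, 150.46], [-146.56, 146.56]. Speed limits (degrees/s): [147.25, 147.25, 180, 180, 180, 180].

## Interface

Orientations are given as [roll, pitch, yaw] about the fixed x, y, z axes, in that order (R = Rz(yaw) Ry(pitch) Rx(roll)).
In Python, from workcell import env, eyes gives the robot as it stands.
- The arm moves only by the tool send_rows, never from a script. Its argument "targets" is text: rows parted by semicolons, each of 7 numbers parted by spaces: the shift along the tool's x, y, z in m, then the turn, a rotation vector about the tool's x, y, z in degrees, then the opening in per cent of the stroke, from 0 (shut) to 100 (fully open). A call has 1 to 12 rows; each row is the pose to reach, as a shift and turn from the pose commanded when the call began, along the tool's axes at that moment; what a row does not reach only later rows make up. A row lasts 1/12 s, in which the tool goes at most 41.7 mm and 7.16 degrees, less where a joint would pass 70% of its speed; a pose out of reach is approached as far as the arm can. A call with a gripper value outside its range is refused whole. The fingers move at their own pace and stop on an object; "grip_force" is the grip in N (left out, the last holds). Time passes only in rows, so rows that repeat a pose let the fingers close. It gives the time, the measured TCP pose, the force, the opening and the grip force at its end, in the units of the state.
- env.state(): the state, without advancing time (a new reading comes with each control period).
- eyes.grab_frame(name): name is "scene" or "top" or "wrist"; returns a dict with "image" (384x512x3 uint8, blue, green, red), "fovy" (degrees; the focal length in pixels is half the picture's height over the tangent of half this angle, whatever the lens; pixels are square), "cx", "cy" (the principal point, pixels), "eye" and "attitude" of the camera in the world. Camera axes: x right, y up, looking along -z (the intrinsics and any distortion apply to the point x, -y, -z); pixel columns grow to the right and rows downward; lengths in mm; the calibration is good to about 2 mm. A picture is of the moment at which its call begins. There is no depth.
- env.job_done(): hands the job in; it is judged then, once.
The state is a dict: "time_s": time; "qpos": joint angles; "qvel": joint speeds; "effort": joint torques, N m; "ee_pos": TCP position; "ee_rot": TCP orientation; "force": force on the tool from outside, world axes, zero at the start; "torque": the same for the moment, N m; "gripper_width": finger opening in mm; "gripper_force": force on a finger pad.
Only numpy, scipy, OpenCV 4.12 (cv2) and the standard library are available. Lean on these libraries where they do the work, as an engineer would, in place of code of your own. Each camera call takes 0.05 s, during which the arm holds its last target. There are 200 camera calls.

## Working session

There is one attempt and no reset: what is moved stays moved. The work goes in short steps, Python scripts to look and compute and a tool call to move; the robot and the scene stay as the last step left them, time stands still between calls to the robot, and variables do not carry over. Pictures are saved under pics/ and viewed, at most 10 in all, crops included, and the job is handed in when it is done.

Besides the shell and the picture viewer there is one more tool, called after "Call:" as name(argument=value, ...) on one line, values as JSON. send_rows: Moves the arm, as the interface text tells. Its arguments: {"type":"object","properties":{"targets":{"type":"string"},"grip_force":{"type":"number"}},"required":["targets"]}

```bash
mkdir -p pics; ls; cat > h.py <<'E'
import numpy as np, cv2
from workcell import env, eyes
E
python3 - <<'E'
from h import *
s=env.state(); print({k:np.round(v,3) for k,v in s.items()})
for n in ("scene","top"):
    f=eyes.grab_frame(n); cv2.imwrite(f"pics/{n}0.png",f["image"]); print(n,{k:(np.round(v,4).tolist()) for k,v in f.items() if k!="image"})
E
```

```text
pics
{'time_s': np.float64(0.0), 'qpos': array([-6.6120e+01,  1.8350e+01,  8.9707e+01, -2.0000e-03,  7.2044e+01,
       -1.1470e+00]), 'qvel': array([-0.039, -0.116, -0.018,  0.065, -0.105, -0.016]), 'effort': array([-1.0000e-03, -4.1246e+01, -2.3198e+01,  7.2000e-02,  4.5000e-02,
       -0.0000e+00]), 'ee_pos': array([ 243.023, -520.547,  213.132]), 'ee_rot': array([-179.898,   -0.   ,   25.027]), 'force': array([0.102, 0.069, 1.09 ]), 'torque': array([-0.003, -0.022, -0.045]), 'gripper_force': np.float64(0.0), 'gripper_width': np.float64(91.251)}
scene {'fovy': 54.0035, 'cx': 246.8726, 'cy': 189.5716, 'eye': [1310.4631, -179.3646, 598.7337], 'attitude': [55.9296, -1.1199, 78.5862]}
top {'fovy': 47.4989, 'cx': 255.768, 'cy': 191.0413, 'eye': [464.766, 6.8147, 1144.41], 'attitude': [5.5545, -0.3918, -89.3538]}
```

View pics/top0.png

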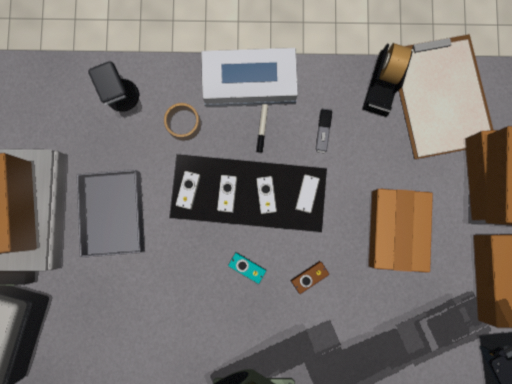

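View pics/scene0.png

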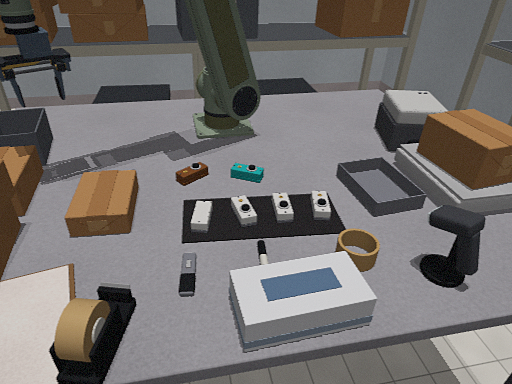

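Top view: the stations are at about px (188,190), (227,193) and (266,194), keys toward the image top (world +x). The blank is at (308,194), the tray at (112,213) and the parcel at (403,230). In the scene view the row looks the same, with the tray on the robot's left. Next I'll measure them.

```bash
cat >> h.py <<'E'
from scipy.spatial.transform import Rotation as Ro
def ray(f,px,z):
    h=f["image"].shape[0]; F=h/2/np.tan(np.radians(f["fovy"])/2)
    px=np.atleast_2d(px).astype(float)
    d=np.c_[(px[:,0]-f["cx"])/F,-(px[:,1]-f["cy"])/F,-np.ones(len(px))]
    d=Ro.from_euler("xyz",f["attitude"],degrees=True).apply(d)
    e=np.array(f["eye"]); return e+d*((z-e[2])/d[:,2])[:,None]
def blobs(m,amin,amax):
    n,l,s,c=cv2.connectedComponentsWithStats(m.astype(np.uint8))
    return [(c[i],s[i],l==i) for i in range(1,n) if amin<s[i,4]<amax]
def rect(f,mask,z):
    c=max(cv2.findContours(mask.astype(np.uint8),0,1)[0],key=cv2.contourArea)[:,0]
    p=ray(f,c,z)[:,:2].astype(np.float32); return cv2.minAreaRect(p)
E
python3 - <<'E'
from h import *
f=eyes.grab_frame("top"); im=f["image"]; hsv=cv2.cvtColor(im,cv2.COLOR_BGR2HSV)
roi=np.zeros(im.shape[:2],bool); roi[155:235,165:330]=1
w=(hsv[...,2]>130)&roi
w=cv2.morphologyEx(w.astype(np.uint8),cv2.MORPH_CLOSE,np.ones((3,3)))
for c,s,m in blobs(w,150,1500):
    r=rect(f,m,34); print("white",c.round(1),s[4],np.round(r[0],1),np.round(r[1],1),round(r[2],1))
    hull=np.zeros(im.shape[:2],np.uint8); cv2.fillConvexPoly(hull,cv2.convexHull(max(cv2.findContours(m.astype(np.uint8),0,1)[0],key=cv2.contourArea)),1)
    hull=cv2.erode(hull,np.ones((3,3)))
    for kc,ks,_ in blobs((hsv[...,2]<70)&(hull>0),8,300): print("   key",kc.round(1),ks[4],ray(f,kc,43).round(1))
mat=(hsv[...,2]<45)&roi
r=rect(f,cv2.morphologyEx(mat.astype(np.uint8),cv2.MORPH_CLOSE,np.ones((9,9))),4); print("mat",r)
t=np.array([[79,174],[141,171],[144,253],[83,256]]); print("tray rim",ray(f,t,45).round(0).tolist())
E
```

```text
white [187.  190.1] 487 [575.1 175.8] [39.2 91.2] 76.7
   key [188.2 183.9] 40 [[588.1 172.1  43. ]]
white [226.3 193.7] 485 [566.9  75.5] [38.6 91.5] 84.8
   key [227.1 187.4] 38 [[580.4  73.4  43. ]]
white [307.1 193.2] 539 [ 569.3 -131. ] [38.9 91.3] 75.9
white [265.9 195.2] 489 [564.4 -25.4] [91.6 38.9] 7.8
   key [265.3 188.8] 38 [[577.9 -23.7  43. ]]
mat ((571.6441040039062, 19.689666748046875), (395.1734924316406, 166.92237854003906), 85.27974700927734)
tray rim [[610.0, 449.0, 45.0], [619.0, 292.0, 45.0], [413.0, 277.0, 45.0], [404.0, 429.0, 45.0]]
```

Stations in robot coordinates: left (575,176) yaw -14°, middle (567,75) yaw -5°, right (564,-25) yaw +8°. Tray centre is about (511,362), yaw 4°. I'll move to the right-hand one with fingers shut.

Call:
send_rows(targets="0.411 -0.247 0.02 0 0 17 0;0.411 -0.247 0.02 0 0 17 0;0.411 -0.247 0.02 0 0 17 0;0.411 -0.247 0.02 0 0 17 0;0.411 -0.247 0.02 0 0 17 0;0.411 -0.247 0.02 0 0 17 0;0.411 -0.247 0.02 0 0 17 0;0.411 -0.247 0.02 0 0 17 0;0.411 -0.247 0.02 0 0 17 0;0.411 -0.247 0.02 0 0 17 0;0.411 -0.247 0.02 0 0 17 0;0.411 -0.247 0.02 0 0 17 0", grip_force=10)

```text
time_s: 1.15
ee_pos: [512.7, -119.9, 193.6]
ee_rot: [-179.9, -0.0, 8.2]
force: [-0.4, 0.6, -0.2]
gripper_width: 13.9
gripper_force: 0.0
```

Call:
send_rows(targets="0.077 -0.086 0.05 0 0 0 0;0.077 -0.086 0.05 0 0 0 0;0.077 -0.086 0.05 0 0 0 0;0.077 -0.086 0.05 0 0 0 0;0.077 -0.086 0.09 0 0 0 0;0.077 -0.086 0.09 0 0 0 0;0.077 -0.086 0.09 0 0 0 0;0.077 -0.086 0.09 0 0 0 0")

```text
time_s: 1.82
ee_pos: [575.8, -28.0, 104.9]
ee_rot: [180.0, -0.0, 8.0]
force: [0.1, -0.0, 0.3]
gripper_width: 0.4
gripper_force: 0.0
```

```bash
python3 - <<'E'
from h import *
s=env.state(); print({k:np.round(v,2) for k,v in s.items() if k in("ee_pos","ee_rot","force","gripper_width","time_s")})
f=eyes.grab_frame("wrist"); cv2.imwrite("pics/w1.png",f["image"]); print({k:(np.round(v,4).tolist()) for k,v in f.items() if k!="image"})
E
```

```text
{'time_s': np.float64(1.82), 'ee_pos': array([575.76, -27.97, 104.93]), 'ee_rot': array([ 1.7998e+02, -5.0000e-02,  7.9900e+00]), 'force': array([ 0.13, -0.01,  0.32]), 'gripper_width': np.float64(0.39)}
{'fovy': 66.5284, 'cx': 256.0879, 'cy': 193.1954, 'eye': [657.0013, -17.0815, 275.4836], 'attitude': [-16.7726, -0.0079, -82.0019]}
```

View pics/w1.png

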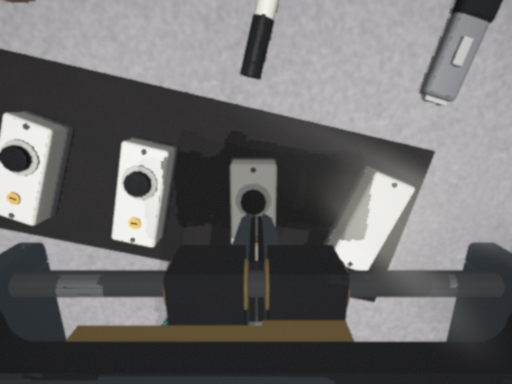

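The wrist view shows the right station's key at about (253,201), just beyond the finger tips. The middle key is at (138,184) and the left at (17,158). I'll cast these for the key axes.

```bash
python3 - <<'E'
from h import *
f=eyes.grab_frame("wrist"); print("keys",ray(f,[[253.5,202],[137.5,184],[17,158.5]],43).round(1)); print(np.round(env.state()["ee_pos"],2),env.state()["time_s"])
E
```

```text
keys [[580.1 -25.9  43. ]
 [582.3  70.9  43. ]
 [590.2 167.2  43. ]]
[576.45 -28.11 105.87] 1.9167
```

Call:
send_rows(targets="0.003 -0.003 0.03 0 0 0 0;0.003 -0.003 0.05 0 0 0 0;0.003 -0.003 0.058 0 0 0 0;0.003 -0.003 0.058 0 0 0 0;0.003 -0.003 0.058 0 0 0 0;0.003 -0.003 0.058 0 0 0 0")

```text
time_s: 2.42
ee_pos: [579.3, -24.4, 47.7]
ee_rot: [180.0, -0.2, 8.0]
force: [-0.2, 0.5, 1.3]
gripper_width: 0.3
gripper_force: 0.0
```

Call:
send_rows(targets="0 0 0.001 0 0 0 0;0 0 0.001 0 0 0 0;0 0 0.001 0 0 0 0")

```text
time_s: 2.67
ee_pos: [578.4, -24.1, 45.7]
ee_rot: [180.0, -0.1, 8.0]
force: [-0.9, -0.3, -0.0]
gripper_width: 0.7
gripper_force: 0.0
```

Call:
send_rows(targets="0 0 0.001 0 0 0 0;0 0 0.001 0 0 0 0;0 0 0.001 0 0 0 0")

```text
time_s: 2.92
ee_pos: [577.9, -24.0, 43.9]
ee_rot: [180.0, 0.0, 8.0]
force: [0.7, -0.0, 0.5]
gripper_width: 0.4
gripper_force: 0.0
```

Call:
send_rows(targets="0 0 0.001 0 0 0 0;0 0 0.001 0 0 0 0;0 0 0.001 0 0 0 0")

```text
time_s: 3.17
ee_pos: [578.1, -24.0, 43.3]
ee_rot: [180.0, -0.0, 8.0]
force: [-1.1, -0.6, 2.6]
gripper_width: 0.4
gripper_force: 1.8
```

Call:
send_rows(targets="0 0 0.0005 0 0 0 0;0 0 0.0005 0 0 0 0")

```text
time_s: 3.33
ee_pos: [578.1, -24.0, 43.0]
ee_rot: [180.0, -0.0, 8.0]
force: [-1.5, -0.3, 5.0]
gripper_width: 0.5
gripper_force: 3.1
```

Call:
send_rows(targets="0 0 0.0005 0 0 0 0;0 0 0.0005 0 0 0 0")

```text
time_s: 3.5
ee_pos: [578.2, -24.0, 42.7]
ee_rot: [180.0, -0.0, 8.0]
force: [-2.1, 0.2, 7.7]
gripper_width: 0.5
gripper_force: 3.8
```

Call:
send_rows(targets="0 0 0.0005 0 0 0 0;0 0 0.0005 0 0 0 0")

```text
time_s: 3.67
ee_pos: [578.2, -24.1, 42.4]
ee_rot: [180.0, -0.1, 8.0]
force: [-1.9, 0.1, 9.2]
gripper_width: 0.5
gripper_force: 4.4
```

Call:
send_rows(targets="0 0 0.0005 0 0 0 0;0 0 0.0005 0 0 0 0")

```text
time_s: 3.83
ee_pos: [578.2, -24.1, 42.1]
ee_rot: [180.0, -0.1, 8.0]
force: [-1.9, 0.7, 10.8]
gripper_width: 0.4
gripper_force: 4.7
```

Call:
send_rows(targets="0 0 0.0004 0 0 0 0;0 0 0.0004 0 0 0 0")

```text
time_s: 4.0
ee_pos: [578.2, -24.1, 41.7]
ee_rot: [180.0, -0.1, 8.0]
force: [-2.0, 1.1, 8.5]
gripper_width: 0.2
gripper_force: 4.6
```

Call:
send_rows(targets="0 0 0.0003 0 0 0 0;0 0 0.0003 0 0 0 0")

```text
time_s: 4.17
ee_pos: [578.3, -24.0, 41.3]
ee_rot: [180.0, -0.1, 8.0]
force: [-2.2, 0.3, 7.3]
gripper_width: 0.3
gripper_force: 4.1
```

Call:
send_rows(targets="0 0 0.0004 0 0 0 0;0 0 0.0004 0 0 0 0")

```text
time_s: 4.33
ee_pos: [578.3, -24.1, 40.5]
ee_rot: [180.0, -0.1, 8.0]
force: [-0.3, 0.8, 4.4]
gripper_width: 0.1
gripper_force: 2.0
```

Call:
send_rows(targets="0 0 0.0004 0 0 0 0;0 0 0.0004 0 0 0 0")

```text
time_s: 4.5
ee_pos: [577.8, -24.1, 39.1]
ee_rot: [180.0, 0.0, 8.0]
force: [0.6, -0.3, -0.6]
gripper_width: 0.2
gripper_force: 0.0
```

Call:
send_rows(targets="0 0 -0.02 0 0 0 0;0.016 -0.035 -0.025 0 0 0 0;0.016 -0.075 -0.025 0 0 0 0;0.016 -0.095 -0.025 0 0 0 0;0.016 -0.095 -0.025 0 0 0 0;0.016 -0.095 -0.015 0 0 0 0;0.016 -0.095 -0.007 0 0 0 0;0.016 -0.095 -0.006 0 0 0 0;0.016 -0.095 -0.006 0 0 0 0;0.016 -0.095 -0.006 0 0 0 0")

```text
time_s: 5.33
ee_pos: [580.5, 71.2, 44.9]
ee_rot: [180.0, 0.1, 7.9]
force: [0.6, -0.5, 0.3]
gripper_width: 0.5
gripper_force: 0.0
```

Call:
send_rows(targets="0 0 0.001 0 0 0 0;0 0 0.001 0 0 0 0")

```text
time_s: 5.5
ee_pos: [580.7, 71.7, 44.4]
ee_rot: [180.0, -0.0, 8.0]
force: [-0.2, 0.3, 0.2]
gripper_width: 0.3
gripper_force: 0.0
```

Call:
send_rows(targets="0 0 0.0005 0 0 0 0;0 0 0.0005 0 0 0 0")

```text
time_s: 5.67
ee_pos: [580.6, 72.1, 44.0]
ee_rot: [180.0, -0.0, 8.0]
force: [-0.3, -0.0, 0.0]
gripper_width: 0.5
gripper_force: 0.0
```

Call:
send_rows(targets="0 0 0.0005 0 0 0 0;0 0 0.0005 0 0 0 0")

```text
time_s: 5.83
ee_pos: [580.5, 72.3, 43.5]
ee_rot: [180.0, -0.0, 8.0]
force: [0.4, -0.4, 0.2]
gripper_width: 0.6
gripper_force: 0.0
```

Call:
send_rows(targets="0 0 0.0005 0 0 0 0;0 0 0.0005 0 0 0 0")

```text
time_s: 6.0
ee_pos: [580.6, 72.3, 43.1]
ee_rot: [180.0, -0.0, 8.0]
force: [0.3, -0.9, 1.3]
gripper_width: 0.2
gripper_force: 0.9
```

Call:
send_rows(targets="0 0 0.0005 0 0 0 0;0 0 0.0005 0 0 0 0")

```text
time_s: 6.17
ee_pos: [580.6, 72.3, 42.7]
ee_rot: [180.0, -0.0, 8.0]
force: [-0.9, -0.7, 2.6]
gripper_width: 0.5
gripper_force: 1.4
```

Call:
send_rows(targets="0 0 0.0005 0 0 0 0;0 0 0.0005 0 0 0 0")

```text
time_s: 6.33
ee_pos: [580.6, 72.3, 42.1]
ee_rot: [180.0, -0.0, 8.0]
force: [-0.8, -0.6, 3.2]
gripper_width: 0.5
gripper_force: 1.6
```

Call:
send_rows(targets="0 0 0.0005 0 0 0 0;0 0 0.0005 0 0 0 0")

```text
time_s: 6.5
ee_pos: [580.6, 72.3, 41.5]
ee_rot: [180.0, -0.0, 8.0]
force: [-1.0, 0.2, 2.6]
gripper_width: 0.5
gripper_force: 1.5
```

Call:
send_rows(targets="0 0 0.0005 0 0 0 0;0 0 0.0005 0 0 0 0")

```text
time_s: 6.67
ee_pos: [580.7, 72.3, 40.8]
ee_rot: [180.0, -0.0, 8.0]
force: [0.4, -1.1, 1.7]
gripper_width: 0.6
gripper_force: 1.0
```

Call:
send_rows(targets="0 0 0.0005 0 0 0 0;0 0 0.0005 0 0 0 0")

```text
time_s: 6.83
ee_pos: [580.6, 72.2, 40.1]
ee_rot: [180.0, 0.0, 8.0]
force: [0.1, -0.1, 0.0]
gripper_width: 0.5
gripper_force: 0.2
```

Call:
send_rows(targets="0 0 0.0004 0 0 0 0;0 0 0.0004 0 0 0 0")

```text
time_s: 7.0
ee_pos: [580.2, 72.2, 39.6]
ee_rot: [180.0, 0.0, 8.0]
force: [0.2, 1.1, 0.0]
gripper_width: 0.4
gripper_force: 0.0
```

Call:
send_rows(targets="0 0 -0.02 0 0 0 0;0.022 -0.035 -0.025 0 0 0 0;0.022 -0.075 -0.025 0 0 0 0;0.022 -0.096 -0.025 0 0 0 0;0.022 -0.096 -0.025 0 0 0 0;0.022 -0.096 -0.015 0 0 0 0;0.022 -0.096 -0.007 0 0 0 0;0.022 -0.096 -0.0055 0 0 0 0;0.022 -0.096 -0.0055 0 0 0 0;0.022 -0.096 -0.0055 0 0 0 0;0.022 -0.096 -0.0055 0 0 0 0")

```text
time_s: 7.92
ee_pos: [589.2, 169.6, 45.6]
ee_rot: [180.0, -0.0, 8.0]
force: [-0.0, -0.6, -0.1]
gripper_width: 0.5
gripper_force: 0.0
```

Call:
send_rows(targets="0 0 0.001 0 0 0 0;0 0 0.001 0 0 0 0")

```text
time_s: 8.08
ee_pos: [589.1, 170.1, 44.7]
ee_rot: [180.0, -0.0, 8.0]
force: [0.0, -0.9, 0.0]
gripper_width: 0.8
gripper_force: 0.0
```

Call:
send_rows(targets="0 0 0.0005 0 0 0 0;0 0 0.0005 0 0 0 0")

```text
time_s: 8.25
ee_pos: [588.9, 170.3, 44.1]
ee_rot: [180.0, -0.0, 8.0]
force: [-0.2, -0.7, -0.0]
gripper_width: 0.6
gripper_force: 0.0
```

Call:
send_rows(targets="0 0 0.0005 0 0 0 0;0 0 0.0005 0 0 0 0")

```text
time_s: 8.42
ee_pos: [588.9, 170.4, 43.5]
ee_rot: [180.0, -0.0, 8.0]
force: [0.6, 0.7, 0.5]
gripper_width: 0.8
gripper_force: 0.0
```

Call:
send_rows(targets="0 0 0.0005 0 0 0 0;0 0 0.0005 0 0 0 0")

```text
time_s: 8.58
ee_pos: [589.0, 170.4, 43.2]
ee_rot: [180.0, -0.0, 8.0]
force: [-1.0, 0.2, 2.3]
gripper_width: 0.7
gripper_force: 0.8
```

Call:
send_rows(targets="0 0 0.0005 0 0 0 0;0 0 0.0005 0 0 0 0")

```text
time_s: 8.75
ee_pos: [589.0, 170.4, 42.8]
ee_rot: [180.0, -0.0, 8.0]
force: [-1.2, 0.3, 2.0]
gripper_width: 0.5
gripper_force: 1.3
```

Call:
send_rows(targets="0 0 0.0005 0 0 0 0;0 0 0.0005 0 0 0 0")

```text
time_s: 8.92
ee_pos: [589.0, 170.5, 42.2]
ee_rot: [-180.0, -0.0, 8.0]
force: [-1.2, 0.3, 4.5]
gripper_width: 0.1
gripper_force: 1.6
```

Call:
send_rows(targets="0 0 0.0005 0 0 0 0;0 0 0.0005 0 0 0 0")

```text
time_s: 9.08
ee_pos: [589.0, 170.4, 41.6]
ee_rot: [180.0, -0.0, 8.0]
force: [-1.2, 0.5, 3.0]
gripper_width: 0.9
gripper_force: 1.6
```

Call:
send_rows(targets="0 0 0.0005 0 0 0 0;0 0 0.0005 0 0 0 0")

```text
time_s: 9.25
ee_pos: [589.0, 170.4, 40.9]
ee_rot: [180.0, -0.0, 8.0]
force: [-0.4, -0.0, 1.9]
gripper_width: 0.4
gripper_force: 1.1
```

Call:
send_rows(targets="0 0 0.0005 0 0 0 0;0 0 0.0005 0 0 0 0")

```text
time_s: 9.42
ee_pos: [589.0, 170.4, 40.2]
ee_rot: [180.0, -0.0, 8.0]
force: [0.5, 0.6, -0.0]
gripper_width: 0.7
gripper_force: 0.3
```

Call:
send_rows(targets="0 0 0.0005 0 0 0 0;0 0 0.0005 0 0 0 0")

```text
time_s: 9.58
ee_pos: [588.6, 170.2, 39.5]
ee_rot: [180.0, 0.1, 8.0]
force: [-0.2, -0.3, -0.4]
gripper_width: 0.4
gripper_force: 0.0
```

All three clicked. Peak forces were about 10.8 N on the right-hand station, 3.2 N on the middle and about 4 N on the left, so the right one is the stiff one. I'll go back above it with the gripper opening, and look.

Call:
send_rows(targets="0 0 -0.04 0 0 0 0;-0.01 0.04 -0.07 0 0 0 70;-0.02 0.08 -0.07 0 0 0 70;-0.03 0.12 -0.07 0 0 0 70;-0.04 0.16 -0.07 0 0 0 70;-0.051 0.19 -0.07 0 0 0 70;-0.051 0.19 -0.07 0 0 0 70;-0.051 0.19 -0.07 0 0 0 70;-0.051 0.19 -0.07 0 0 0 70;-0.051 0.19 -0.07 0 0 0 70")

```text
time_s: 10.42
ee_pos: [565.1, -23.8, 109.9]
ee_rot: [-180.0, 0.0, 8.1]
force: [-0.0, -0.2, 0.8]
gripper_width: 57.5
gripper_force: 0.0
```

```bash
python3 - <<'E'
from h import *
s=env.state(); print(s["ee_pos"].round(1),s["ee_rot"].round(1),s["gripper_width"])
f=eyes.grab_frame("wrist"); im=f["image"]; cv2.imwrite("pics/w2.png",im)
t=eyes.grab_frame("top"); cv2.imwrite("pics/t2.png",t["image"][140:270,60:330].repeat(2,0).repeat(2,1))
E
```

```text
[565.1 -23.8 109.9] [-180.     0.     8.1] 57.547281125289636
```

View pics/w2.png

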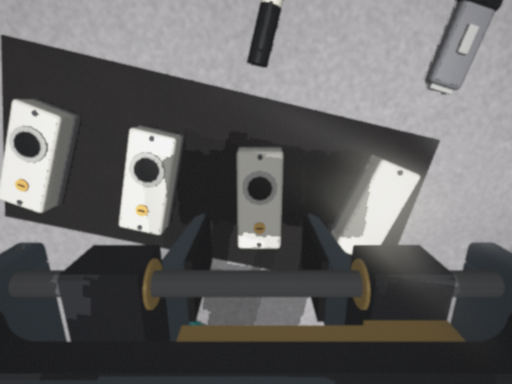

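All three keys look sunk into their rings. The right station's top spans px (238,148) to (282,248), upright in view, so it lines up with the tool.

```bash
python3 - <<'E'
from h import *
f=eyes.grab_frame("wrist")
p=ray(f,[[238,148],[282,148],[282,248],[238,249]],34)[:,:2]; print(p.round(1),p.mean(0).round(1)); d=p[0]+p[1]-p[2]-p[3]; print(np.degrees(np.arctan2(d[1],d[0])))
print(env.state()["ee_pos"].round(1))
E
```

```text
[[609.9  -2.3]
 [615.2 -38.9]
 [523.4 -54.5]
 [516.5 -14. ]] [566.3 -27.4]
8.361069128530758
[565.1 -23.6 109.9]
```

Call:
send_rows(targets="0 0.003 0.03 0 0 0 70;0 0.003 0.06 0 0 0 70;0 0.003 0.085 0 0 0 70;0 0.003 0.1 0 0 0 70;0 0.003 0.1 0 0 0 70;0 0.003 0.1 0 0 0 70;0 0.003 0.1 0 0 0 30;0 0.003 0.1 0 0 0 30;0 0.003 0.1 0 0 0 30;0 0.003 0.1 0 0 0 30;0 0.003 0.1 0 0 0 30;0 0.003 0.1 0 0 0 30", grip_force=20)

```text
time_s: 11.57
ee_pos: [566.0, -27.7, 11.1]
ee_rot: [180.0, -0.1, 8.0]
force: [-0.9, 1.7, 5.3]
gripper_width: 40.1
gripper_force: 20.0
```

Call:
send_rows(targets="0 0 0 0 0 0 30;0 0 -0.005 0 0 0 30;0 0 -0.01 0 0 0 30;0 0 -0.015 0 0 0 30;0 0 -0.015 0 0 0 30")

```text
time_s: 11.98
ee_pos: [566.0, -28.0, 26.1]
ee_rot: [180.0, -0.1, 8.0]
force: [-0.4, -0.1, -1.6]
gripper_width: 40.0
gripper_force: 20.0
```

Held. Carrying it to the tray.

Call:
send_rows(targets="0 0 -0.03 0 0 0 30;0 0 -0.06 0 0 0 30;0 -0.015 -0.085 0 0 0 30;0 -0.045 -0.085 0 0 0 30;0 -0.08 -0.085 0 0 1 30;0 -0.115 -0.085 0 0 1 30;0 -0.15 -0.085 0 0 2 30;0 -0.185 -0.085 0 0 2 30;0 -0.22 -0.085 0 0 3 30;0 -0.255 -0.085 0 0 3 30;0 -0.285 -0.085 0 0 4 30;0 -0.3 -0.085 0 0 4 30")

```text
time_s: 12.98
ee_pos: [522.7, 272.5, 109.9]
ee_rot: [-179.9, -0.0, 4.1]
force: [0.8, -0.5, -1.4]
gripper_width: 39.8
gripper_force: 20.0
```

Call:
send_rows(targets="0 -0.025 0 0 0 0 30;0 -0.05 0 0 0 0 30;0 -0.075 0 0 0 0 30;0 -0.09 0 0 0 0 30;0 -0.09 0 0 0 0 30;0 -0.09 0 0 0 0 30")

```text
time_s: 13.48
ee_pos: [517.0, 358.6, 109.6]
ee_rot: [179.9, 0.0, 4.1]
force: [-0.4, -0.1, -1.4]
gripper_width: 39.9
gripper_force: 20.0
```

```bash
python3 - <<'E'
from h import *
s=env.state(); print(s["ee_pos"].round(1),s["ee_rot"].round(1),s["gripper_width"])
f=eyes.grab_frame("wrist"); im=f["image"]; cv2.imwrite("pics/w3.png",im)
E
```

```text
[517.  358.6 109.6] [179.9   0.    4.1] 39.854199773413036
```

View pics/w3.png

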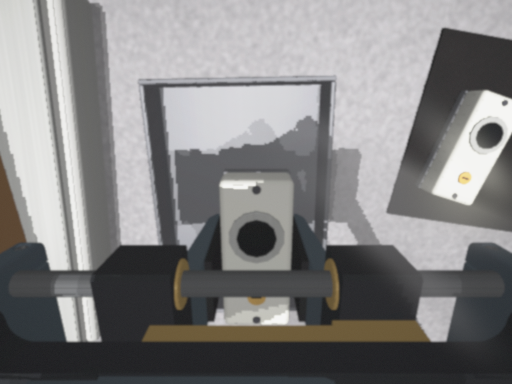

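The view shows the station held upright with its key in, over the tray. The tray's far rim runs from px (140,80) to (335,77), with its middle left of the tool axis.

```bash
python3 - <<'E'
from h import *
f=eyes.grab_frame("wrist")
p=ray(f,[[140,80],[335,77]],45)[:,:2]; print(p.round(1)); d=p[0]-p[1]; n=np.array([d[1],-d[0]])/np.linalg.norm(d)
print(np.linalg.norm(d), n, "centre",(p.mean(0)-105*n).round(1))
E
```

```text
[[610.6 451.2]
 [623.  305.4]]
146.31242124323765 [0.9963841  0.08496313] centre [512.2 369.4]
```

Call:
send_rows(targets="-0.004 -0.008 0.02 0 0 0 30;-0.004 -0.008 0.045 0 0 0 30;-0.004 -0.008 0.07 0 0 0 30;-0.004 -0.008 0.085 0 0 0 30;-0.004 -0.008 0.092 0 0 0 30;-0.004 -0.008 0.095 0 0 0 30;-0.004 -0.008 0.095 0 0 0 30;-0.004 -0.008 0.095 0 0 0 30")

```text
time_s: 14.25
ee_pos: [513.5, 366.7, 16.1]
ee_rot: [-179.9, -0.1, 4.0]
force: [0.9, 0.5, -1.0]
gripper_width: 39.7
gripper_force: 20.0
```

Call:
send_rows(targets="0 0 0.001 0 0 0 30;0 0 0.002 0 0 0 30;0 0 0.002 0 0 0 30")

```text
time_s: 14.5
ee_pos: [512.9, 366.9, 13.6]
ee_rot: [-180.0, -0.1, 4.0]
force: [-0.9, -0.3, -2.3]
gripper_width: 39.9
gripper_force: 20.0
```

Call:
send_rows(targets="0 0 0.001 0 0 0 30;0 0 0.001 0 0 0 30;0 0 0.001 0 0 0 30")

```text
time_s: 14.75
ee_pos: [512.5, 366.7, 12.1]
ee_rot: [180.0, -0.0, 4.0]
force: [-0.7, -0.2, -0.9]
gripper_width: 40.1
gripper_force: 20.0
```

Call:
send_rows(targets="0 0 0.0007 0 0 0 30;0 0 0.0007 0 0 0 30;0 0 0.0007 0 0 0 30")

```text
time_s: 15.0
ee_pos: [512.6, 366.7, 11.3]
ee_rot: [180.0, 0.0, 4.0]
force: [-0.4, 0.3, -0.8]
gripper_width: 40.0
gripper_force: 20.0
```

Call:
send_rows(targets="0 0 0.0007 0 0 0 30;0 0 0.0007 0 0 0 30;0 0 0.0007 0 0 0 30")

```text
time_s: 15.25
ee_pos: [512.6, 366.7, 11.2]
ee_rot: [-180.0, -0.0, 4.0]
force: [-2.2, -0.2, 4.3]
gripper_width: 39.9
gripper_force: 20.0
```

Force has gone from -0.8 to +4.3 N, so it's down on the floor. I'll open a little, then retreat straight up.

Call:
send_rows(targets="0 0 0 0 0 0 50;0 0 0 0 0 0 62;0 0 0 0 0 0 62;0 0 0 0 0 0 62;0 0 0 0 0 0 62;0 0 -0.01 0 0 0 62;0 0 -0.03 0 0 0 62;0 0 -0.06 0 0 0 62;0 0 -0.1 0 0 0 62;0 0 -0.14 0 0 0 62;0 0 -0.14 0 0 0 62")

```text
time_s: 16.17
ee_pos: [516.8, 369.6, 160.5]
ee_rot: [-179.5, -0.9, 4.0]
force: [1.0, 0.4, 0.3]
gripper_width: 56.4
gripper_force: 0.0
```

Call:
send_rows(targets="-0.04 0 0 0 0 0 62;-0.08 0 0 0 0 0 62;-0.12 0 0 0 0 0 62;-0.12 0 0 0 0 0 62;-0.12 0 0 0 0 0 62;-0.12 0 0 0 0 0 62")

```text
time_s: 16.67
ee_pos: [393.6, 358.8, 151.5]
ee_rot: [-179.9, -0.1, 4.1]
force: [0.3, -0.5, -0.5]
gripper_width: 56.6
gripper_force: 0.0
```

```bash
python3 - <<'E'
from h import *
s=env.state(); print(s["ee_pos"].round(1),s["force"].round(1),s["gripper_width"],s["time_s"])
f=eyes.grab_frame("wrist")["image"]; t=eyes.grab_frame("top")["image"]
t=cv2.resize(t[140:280,60:340],None,fx=2,fy=2)
o=np.zeros((384+280,560,3),np.uint8); o[:280]=t; o[280:,:512]=f; cv2.imwrite("pics/end.png",cv2.resize(o,None,fx=.9,fy=.9))
E
```

```text
[393.6 358.8 151.5] [ 0.3 -0.5 -0.5] 56.62033184941197 16.6667
```

View pics/end.png

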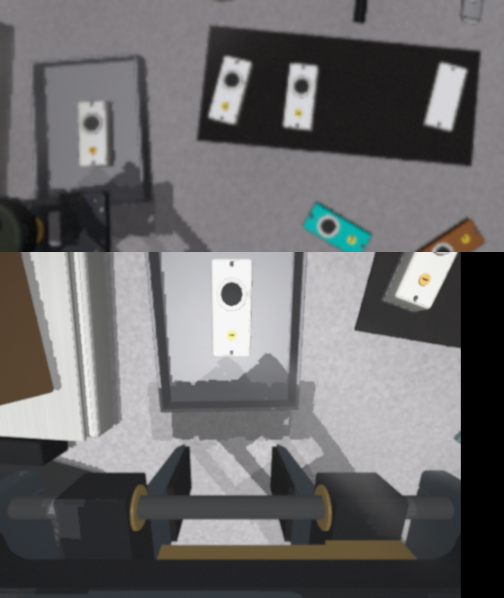

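The station lies flat and centred in the tray at top-crop px (92,133), key up and in. The other two are on the mat at (231,90) and (301,97), the blank is at (446,97), and the gripper is clear. Handing in.

```bash
python3 -c "
from h import *
print(env.job_done())"
```

```text
the job is handed in; nothing more can be done
None
```

I pressed all three keys until they clicked; the stiff one (the right-hand station, about 10.8 N against 3 to 4 N for the others) now lies flat, key upward, in the rejects tray, the two good ones are still on the mat with their keys in, and the job is handed in (the hand-in returned no verdict).

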